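# Load and clamp a guard cartridge

## Task

Swing the red-handled lever of the cartridge clamp up and back past upright, then lay the blue-ended cartridge gently into the two V saddles of the cradle with one blue end beyond each saddle. Then swing the lever down again until its rubber foot bears firmly on the cartridge tube, and let go, so that the clamp itself keeps it pressed; do not crush the tube. Leave the spent orange-ended cartridge and everything else where they are.

Things in the scene. Friction and masses are not known exactly. Their poses are not given: they have to be found in the camera images.
- block: grey cartridge clamp fixed to the bench; origin on the bench surface below the middle of the cradle. Axes: y along the cradle, x from the cradle towards the lever's hinge, z up. Base plate x -55 to 95, y -45 to 45 mm, 12 mm thick; two hinge cheeks at x 58 to 82, y -20 to 20 mm, 95 mm high
- seat (a point): middle of the seated cartridge's axis, 50 mm above the block's origin, fixed to the block. It lies along block y on two white V saddles (45 degree flanks, 8 mm thick along y) centred 25 mm to either side of this point, with 42 mm free between them down to the base plate. Saddle rims: 49 mm above the bench, reaching 22 mm to either side in x
- hinge (a point): the lever's hinge: on the hinge axis (parallel to block y), fixed to the block at x = 70 mm, y = 0, z = 83 mm of the block
- clamp (a joint): lever angle (rad): 0 = level, reaching from the hinge over the cradle to block -x (lower stop, empty cradle only); grows as the free end rises; 1.571 upright; 2.05 back stop. Stiff: 0.6 N m friction (4.5 N at the bar moves it), it stays where left. Starts at 0 to 0.35. Foot meets a seated tube at about 0.07 to 0.21, to be felt
- bar (a point): middle of the lever's red cross bar: round, 12 mm diameter, 96 mm long, parallel to block y, at the lever's free end 135 mm from the hinge axis. The steel lever arm (14 mm wide, 12 mm thick) joins it in the middle from the hinge side: 40 mm of bar is free on either side. With the foot on the tube, 10 to 20 N pushed at the bar square to the lever clamps firmly
- foot: black rubber pressure foot (disc, 16 mm diameter, 7 mm thick) on a brass screw in the lever, 70 mm from the hinge axis. Origin: centre of its pressing face. Screwed out 26 to 34 mm from the lever's centre line, differently each time; it keeps its setting. The hinge's friction keeps it pressed on the tube after the lever is let go
- cartridge: fresh cartridge: steel tube, 26 mm diameter, paper band round its middle, blue hexagonal ends 32 mm across flats and 16 mm long (68 mm of bare tube between); 100 mm long, about 0.18 kg. Origin: on its axis at mid-length; y is its axis (ends alike, either way round will do). Starts lying on the bench on a hexagon flat, axis 16 mm up
- spent: the spent cartridge: the same, with orange end fittings; to be left alone
- bottle: bottle with blue cap, 66 mm diameter, 150 mm high; origin under its centre; to be left alone
- amber: amber bottle, 56 mm diameter, 110 mm high; origin under its centre; to be left alone
- beaker: glass beaker, 70 mm diameter, 80 mm high; origin under its centre; to be left alone
- spanner: steel spanner 160 mm long lying on the bench; to be left alone
- jar: small jar with white cap, 50 mm diameter, 60 mm high; origin under its centre; to be left alone
Mind the look-alikes: they are no part of the job. Of the things like the block, leave any that is brown, green or purple; of the rest the smaller one is meant.

How it is judged:
By the outcome, as a careful person would: the job done as asked, in the order asked, and still so for the second after the job is handed in, with the robot touching nothing.
It also fails if it takes over 72 s, if anything falls off the work surface, if the arm or the gripper's body presses on something with over 40 N, if the wrist force passes 120 N, or if a joint passes its speed limit or range.

## Robot

A 6-joint arm with a two-finger parallel gripper is mounted at the origin on the work surface. World frame = base frame: x ahead of the robot, y to its left, z up, the work surface at z = 0. Lengths are in mm, angles in rad, forces in N, time in s.
With the tool pointing down it reaches from about 350 to 975 mm from the base axis. Payload 7.1 kg.
Tool frame: the origin (TCP) lies at the very end of the fingers, on their centre line; the grasp point (between the pads) lies 19 mm behind it; z points along the fingers, y is the direction in which the jaws open and shut (so a half turn about z gives the same grasp; the last joint's range is limited). The gripper opens to 88 mm and grips with 3 to 60 N. Pads are 20 mm wide; open, the fingers measure 115 mm over their backs; the gripper's body (75 mm by 178 mm) begins 61 mm behind the grasp point.
Start: joints at [-1.253, 0.423, 1.63, -0, 1.089, -0.019], TCP at [206.56, -589.862, 222.675] pointing down, gripper open.
Joint ranges: [-3, 3], [-0.9, 2.11], [0.09, 2.58], [-1.31, 4.45], [0.11, 2.69], [-2.54, 2.54]. Speed limits (rad/s): [2.39, 2.39, 3.01, 3.14, 3.14, 3.14].

## Interface

Orientations are given as a rotation vector (axis times angle).
In Python, from workcell import * gives the robot as it stands.
- The arm moves only by the tool play_rows, never from a script. Its argument "plan" is text: rows parted by semicolons, each of 7 numbers parted by spaces: the finger opening in cm, from 0 to 8.78, then the shift along the tool's x, y, z in cm, then the turn, a rotation vector about the tool's x, y, z in degrees. A call has 1 to 20 rows; each row shifts and turns the commanded pose from where the row before left it, along the tool's axes as they then stand; what a row does not reach is not made up. A row lasts 1/8 s, in which the tool goes at most 62.5 mm and 10.7 degrees, less where a joint would pass 70% of its speed; a pose out of reach is approached as far as the arm can. A call is refused whole if a number of a shift passes 6.25 or a number of a turn 10.7, either way. A call with a gripper value outside its range is refused whole. The fingers move at their own pace and stop on an object; the grip force is fixed at half the most. Time passes only in rows, so rows that do not move let the fingers close. It gives the time, the measured TCP pose, the force and the opening at its end, in the units of the state.
- get_obs(): the state, without advancing time (a new reading comes with each control period).
- get_image(name): name is "scene" or "top"; returns a dict with "pixels" (384x512x3 uint8, red, green, blue), "range_z" (384x512 float32, mm along the optical axis (not along the pixel's ray), 0 where there is no reading), "fx", "fy", "cx", "cy" (pixels), "eye" and "attitude" of the camera in the world. Camera axes: x right, y down, z forward; pixel columns grow to the right and rows downward; lengths in mm; the calibration is good to about 2 mm. A picture is of the moment at which its call begins.
- close_job(): hands the job in, once; it reports no verdict.
The state is a dict: "t": time; "qpos": joint angles; "qvel": joint speeds; "joint_torque": joint torques, N m; "ee_pos": TCP position; "orientation": TCP orientation; "ft_force": force on the tool from outside, world axes, zero at the start; "moment": the same for the moment, N m; "width": finger opening in mm.
Only numpy, scipy, OpenCV 4.12 (cv2) and the standard library are available. Lean on these libraries where they do the work, as an engineer would, in place of code of your own. Each camera call takes 0.05 s, during which the arm holds its last target. There are 200 camera calls.

## Working session

There is one attempt and no reset: what is moved stays moved. The work goes in short steps, Python scripts to look and compute and a tool call to move; the robot and the scene stay as the last step left them, time stands still between calls to the robot, and variables do not carry over. Pictures are saved under pics/ and viewed, about 8 in all and at most 12, crops included, and the job is handed in when it is done.

Besides the shell and the picture viewer there is one more tool, called in YAML: its name, and indented under it one key for each argument. play_rows: Moves the arm, as the interface text tells. Its arguments: {"type":"object","properties":{"plan":{"type":"string"}},"required":["plan"]}

```bash
mkdir -p pics
cat > h.py <<'E'
from workcell import *
import numpy as np, cv2
from scipy.spatial.transform import Rotation as R
def cloud(im):
    z=im["range_z"]; v,u=np.mgrid[:z.shape[0],:z.shape[1]]
    p=np.dstack([(u-im["cx"])/im["fx"]*z,(v-im["cy"])/im["fy"]*z,z])
    a=np.array(im["attitude"]); r=R.from_rotvec(a).as_matrix() if a.size==3 else a
    w=p@r.T+np.array(im["eye"]); w[z==0]=np.nan
    return w
def save(px,name,s=1.5):
    cv2.imwrite("pics/"+name,cv2.resize(px[:,:,::-1],None,fx=s,fy=s,interpolation=cv2.INTER_CUBIC))
E
python3 - <<'E'
from h import *
for n in ("scene","top"):
    im=get_image(n); save(im["pixels"],n+"0.png"); print(n,im["eye"],im["attitude"],im["fx"],im["cx"],im["cy"])
    np.savez(n+"0.npz",px=im["pixels"],w=cloud(im))
print(get_obs())
E
```

```text
scene [1256.56169663  473.63664599  960.00382386] [-1.35618616 -2.20638679  0.88648929] 398.62337601421467 259.36093673774616 199.9472197317252
top [ 401.16103948   84.25145585 1241.79546466] [-2.20292537  2.16483966 -0.10258108] 382.2077644255107 261.6843577409977 192.4587207727028
{'t': 0.1, 'qpos': array([-1.25301520e+00,  4.23794528e-01,  1.63057639e+00, -2.62401284e-05,
        1.08860364e+00, -1.90159817e-02]), 'qvel': array([-0.00039923, -0.00090906, -0.00241078, -0.00043367, -0.00070778,
       -0.00098628]), 'joint_torque': array([-5.79782791e-04, -5.45618320e+01, -2.74324572e+01,  6.45173807e-02,
        1.88827881e-02, -5.06715719e-05]), 'ee_pos': array([ 206.39666571, -589.41965585,  221.97524307]), 'orientation': array([-3.09580606e+00, -5.26333182e-01,  3.59000997e-04]), 'ft_force': array([-0.07703658,  0.35458865,  0.10520752]), 'moment': array([ 0.02908611,  0.03265979, -0.03569881]), 'width': 88.14675448000784}
```

View pics/scene0.png

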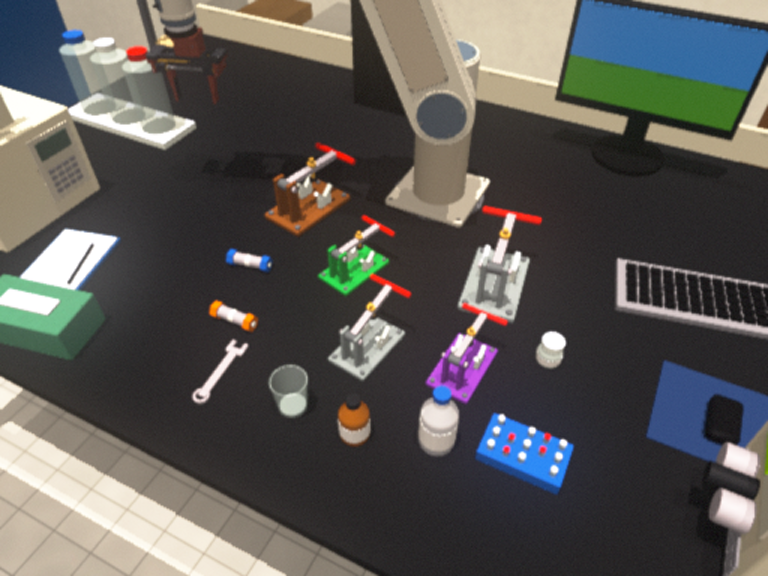

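View pics/top0.png

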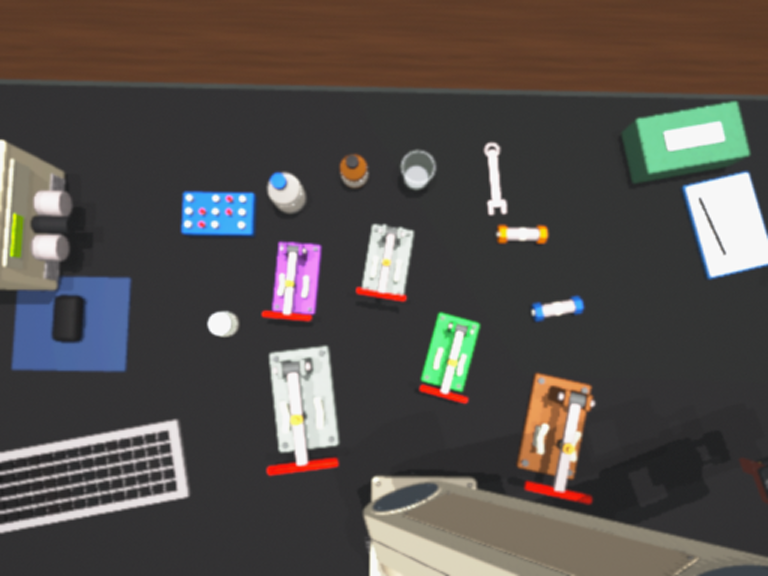

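The target is the small grey clamp (top view ~(388,262), scene ~(367,345)), hinge away from the robot and red bar nearer to it. The fresh cartridge is at top (557,308), the spent one at (522,234).

Run:
```python
from h import *
def hsv(px): return cv2.cvtColor(px,cv2.COLOR_RGB2HSV).astype(int)
for n,rb,rc in (("top",(225,145,285,205),(345,190,395,220)),("scene",(215,178,280,255),(145,160,185,185))):
    d=np.load(n+"0.npz"); w=d["w"]; H=hsv(d["px"])
    def sub(r): return w[r[1]:r[3],r[0]:r[2]].reshape(-1,3),H[r[1]:r[3],r[0]:r[2]].reshape(-1,3)
    p,h=sub(rb)
    red=((h[:,0]<8)|(h[:,0]>172))&(h[:,1]>150)&(h[:,2]>80)&(p[:,2]>30)
    q=p[red]; c=np.median(q,0); 
    _,_,V=np.linalg.svd(q-q.mean(0)); t=(q-q.mean(0))@V[0]
    print(n,"bar n",len(q),"mean",q.mean(0).round(1),"mid",(q.mean(0)+V[0]*(t.max()+t.min())/2).round(1),"len",np.ptp(t).round(1),"dir",V[0].round(3), "zmax",q[:,2].max())
    g=(h[:,1]<70)&(abs(p[:,2]-12)<4)
    q=p[g].astype(np.float32); 
    rect=cv2.minAreaRect(q[:,:2]); print("plate",len(q),rect,np.median(q[:,2]), q[:,:2].mean(0), cv2.boxPoints(rect).round(0).tolist())
    p,h=sub(rc)
    b=(h[:,0]>100)&(h[:,0]<130)&(h[:,1]>130)&(p[:,2]>8)
    q=p[b]; q2=p[(p[:,2]>14)&(h[:,2]>60)]
    print("blue",len(q),q.mean(0).round(1),"z",q[:,2].max().round(1), "rect",cv2.minAreaRect(q2[:,:2].astype(np.float32)))
    k,l,ce=cv2.kmeans(q[:,:2].astype(np.float32),2,None,(3,30,.1),5,0); print(ce.round(1).tolist(), np.degrees(np.arctan2(*(ce[1]-ce[0])[::-1])))
    # foot / saddles
```

```text
top bar n 110 mean [483.6  98.5 121.4] mid [483.3  97.  121.4] len 93.7 dir [-0.155 -0.988  0.006] zmax 127.39792366047618Traceback (most recent call last):
  File "<stdin>", line 13, in <module>
cv2.error: OpenCV(4.12.0) /io/opencv/modules/imgproc/src/convhull.cpp:143: error: (-215:Assertion failed) total >= 0 && (depth == CV_32F || depth == CV_32S) in function 'convexHull'
```

```bash
cat > m.py <<'E'
from h import *
def hsv(px): return cv2.cvtColor(px,cv2.COLOR_RGB2HSV).astype(int)
for n,rb,rc in (("top",(225,145,285,205),(345,190,395,220)),("scene",(215,178,280,255),(145,160,185,185))):
    d=np.load(n+"0.npz"); w=d["w"]; H=hsv(d["px"])
    def sub(r): return w[r[1]:r[3],r[0]:r[2]].reshape(-1,3),H[r[1]:r[3],r[0]:r[2]].reshape(-1,3)
    p,h=sub(rb)
    red=((h[:,0]<8)|(h[:,0]>172))&(h[:,1]>150)&(h[:,2]>80)&(p[:,2]>30)
    q=p[red]
    _,_,V=np.linalg.svd(q-q.mean(0)); t=(q-q.mean(0))@V[0]
    print(n,"bar n",len(q),"mean",q.mean(0).round(1),"mid",(q.mean(0)+V[0]*(t.max()+t.min())/2).round(1),"len",np.ptp(t).round(1),"dir",V[0].round(3), "zmax",q[:,2].max())
    print("zhist",np.histogram(p[:,2],bins=np.arange(-10,140,5))[0])
    g=(h[:,1]<70)&(h[:,2]>90)&(abs(p[:,2]-12)<7)
    q=p[g].astype(np.float32); 
    if len(q)>5:
        rect=cv2.minAreaRect(q[:,:2].copy()); print("plate",len(q),rect,np.median(q[:,2]), q[:,:2].mean(0), cv2.boxPoints(rect).round(0).tolist())
    p,h=sub(rc)
    b=(h[:,0]>100)&(h[:,0]<130)&(h[:,1]>130)&(p[:,2]>8)
    q=p[b]; q2=p[(p[:,2]>10)&(h[:,2]>60)]
    if len(q)<4: print("noblue",len(q),np.nanmax(p[:,2]));continue
    print("blue",len(q),q.mean(0).round(1),"z",q[:,2].max().round(1), "rect",cv2.minAreaRect(q2[:,:2].astype(np.float32).copy()))
    k,l,ce=cv2.kmeans(q[:,:2].astype(np.float32),2,None,(3,30,.1),5,0); print(ce.round(1).tolist(), np.degrees(np.arctan2(*(ce[1]-ce[0])[::-1])))
E
python3 m.py
```

```text
top bar n 110 mean [483.6  98.5 121.4] mid [483.3  97.  121.4] len 93.7 dir [-0.155 -0.988  0.006] zmax 127.39792366047618
zhist [  40 1011 1148  221  552  110    4    2   11   19   22   23    7    0
    2    2    1    3    9   30   55   47   22   22   37   76  100    7
    0]
plate 818 ((570.4945678710938, 83.45466613769531), (92.37145233154297, 144.88108825683594), 81.79808044433594) 12.356348 [565.0269   84.62834] [[492.0, 48.0], [636.0, 27.0], [649.0, 119.0], [505.0, 140.0]]
blue 111 [ 467.1 -274.7   27.9] z 37.9 rect ((467.9043884277344, -277.36663818359375), (36.361270904541016, 103.95523071289062), 11.187077522277832)
[[459.79998779296875, -236.39999389648438], [476.1000061035156, -321.3999938964844]] -79.12656
scene bar n 102 mean [487.6 100.9 121.4] mid [487.2  97.9 121.5] len 93.5 dir [ 0.131  0.991 -0.008] zmax 126.779474612684
zhist [   2  875 2129  201  825  203   33   46   43   31   34   34   22   17
   17   11    9   15   24   34   80   51   42   17   43   62   85    7
    0]
plate 800 ((505.048828125, 44.676513671875), (313.67266845703125, 160.42538452148438), 33.8332633972168) 13.035164 [571.68964   93.229256] [[330.0, 24.0], [419.0, -109.0], [680.0, 65.0], [591.0, 199.0]]
blue 93 [ 473.9 -272.7   27. ] z 36.4 rect ((471.27008056640625, -277.8192443847656), (40.2131462097168, 105.62924194335938), 17.59943962097168)
[[483.20001220703125, -319.6000061035156], [466.6000061035156, -235.6999969482422]] 101.20236
```

```bash
cat >> h.py <<'E'
def ray(im,u,v):
    a=np.array(im["attitude"]); r=R.from_rotvec(a)
    d=r.apply([(u-im["cx"])/im["fx"],(v-im["cy"])/im["fy"],1.]); return np.array(im["eye"]),d/np.linalg.norm(d)
def tri(rays):
    A=sum(np.eye(3)-np.outer(d,d) for e,d in rays); b=sum((np.eye(3)-np.outer(d,d))@e for e,d in rays)
    p=np.linalg.solve(A,b); return p,[np.linalg.norm((np.eye(3)-np.outer(d,d))@(p-e)) for e,d in rays]
def redends(im,box):
    x0,y0,x1,y1=box; H=cv2.cvtColor(im["pixels"],cv2.COLOR_RGB2HSV).astype(int)[y0:y1,x0:x1]
    m=((H[...,0]<8)|(H[...,0]>172))&(H[...,1]>130)&(H[...,2]>70)
    n,l,s,c=cv2.connectedComponentsWithStats(m.astype(np.uint8)); k=1+np.argmax(s[1:,4])
    (cx,cy),wh,a=cv2.minAreaRect(np.argwhere(l==k)[:,::-1].astype(np.float32).copy()); return cx+x0,cy+y0,wh,a
def steps(tpos,trot,n,obs=None):
    """n equal rows, tool axes, cm and deg, from the measured pose to the target"""
    o=obs or get_obs(); r0=R.from_rotvec(o["orientation"]); w=(r0.inv()*trot).as_rotvec()/n; d=(np.array(tpos)-o["ee_pos"])/n
    return [np.r_[(r0*R.from_rotvec(w*i)).inv().apply(d)/10,np.degrees(w)].round(2).tolist() for i in range(n)]
E
python3 - <<'E'
from h import *
T=get_image("top");S=get_image("scene")
t=redends(T,(225,180,285,205));s=redends(S,(235,178,280,203)); print(t,s)
print(tri([ray(T,*t[:2]),ray(S,*s[:2])]))
# plate by ray/plane z=12
for im,box in((T,(225,140,285,205)),(S,(215,200,275,255))):
    x0,y0,x1,y1=box;w=cloud(im)[y0:y1,x0:x1];px=im["pixels"][y0:y1,x0:x1]
    H=cv2.cvtColor(px,cv2.COLOR_RGB2HSV).astype(int)
    m=(H[...,1]<70)&(H[...,2]>90)&(abs(w[...,2]-12)<9)
    n,l,st,c=cv2.connectedComponentsWithStats(m.astype(np.uint8),connectivity=4);k=1+np.argmax(st[1:,4])
    P=[]
    for v,u in np.argwhere(l==k):
        e,d=ray(im,u+x0,v+y0);P.append((e+d*(12-e[2])/d[2])[:2])
    P=np.array(P,np.float32);r=cv2.minAreaRect(P);print(len(P),r,cv2.boxPoints(r).round(1).tolist())
    q=w[(w[...,2]>40)&(w[...,2]<56)&(H[...,1]<60)&(H[...,2]>120)];print("saddle-ish",len(q),q.mean(0))
    # spots at psi=-8.3
    ex=np.array([np.cos(np.radians(-8.3)),np.sin(np.radians(-8.3))]);ey=np.array([-ex[1],ex[0]])
    print("along x",np.percentile(P@ex,[0,1,99,100]),"y",np.percentile(P@ey,[0,1,99,100]))
    b=(q[:,:2]@np.c_[ex,ey]);print("saddle x",np.percentile(b[:,0],[2,50,98]),"y",np.percentile(b[:,1],[2,50,98]))
E
```

```text
(253.8243236541748, 196.0540542602539, (34.52378463745117, 5.425166130065918), 9.462322235107422) (260.4000015258789, 190.19999885559082, (29.516096115112305, 5.366562843322754), 26.56505012512207)
(array([483.73403676,  96.98329491, 115.31063249]), [np.float64(1.0048204229347246), np.float64(1.0048204229347133)])
437 ((566.1369018554688, 59.033172607421875), (39.925132751464844, 142.91722106933594), 81.60580444335938) [[492.5, 49.70000076293945], [633.9000244140625, 28.899999618530273], [639.7000122070312, 68.4000015258789], [498.3999938964844, 89.19999694824219]]
saddle-ish 51 [547.29767254  87.73942779  45.21662354]
along x [480.22897519 481.4997378  618.7985517  623.14130499] y [120.21356092 121.63125275 159.90456799 160.19829302]
saddle x [504.55537209 533.69267247 584.8447287 ] y [137.91179562 146.53519418 194.24509107]
816 ((567.682373046875, 88.56248474121094), (90.65971374511719, 156.9596405029297), 78.88439178466797) [[481.8999938964844, 59.20000076293945], [636.0, 29.0], [653.4000244140625, 117.9000015258789], [499.3999938964844, 148.1999969482422]]
saddle-ish 27 [558.66769791 103.89905095  45.9464241 ]
along x [471.81527277 473.67724138 624.52536364 626.74780467] y [120.8538147  123.54132479 213.01462029 213.73558854]
saddle x [507.28933622 534.89489399 606.76402314] y [146.38752595 189.67436023 195.0297122 ]
```

```bash
cat >> h.py <<'E'
PSI=np.radians(-8.2); EX=np.array([np.cos(PSI),np.sin(PSI),0]); EY=np.array([-EX[1],EX[0],0]); O=np.array([546.,88.6,0])
def rot(tilt=0,yaw=None):
    """tool y along block x (or yaw deg), body leaning back towards -y by tilt deg"""
    y=EX if yaw is None else np.array([np.cos(np.radians(yaw)),np.sin(np.radians(yaw)),0])
    t=np.radians(tilt); z=np.array([0,0,-1.])*np.cos(t)+y*np.sin(t); y2=y*np.cos(t)+np.array([0,0,1])*np.sin(t)
    return R.from_matrix(np.c_[np.cross(y2,z),y2,z])
def show(rows,g): print("; ".join(" ".join(f"{v:g}" for v in [g]+r) for r in rows))
E
python3 -c "
from h import *
show(steps([480.7,71.3,200],rot(),15),5)"
```

```text
5 3.18 -3.55 0.15 -0 -0 -4.17; 5 3.43 -3.31 0.15 -0 -0 -4.17; 5 3.66 -3.06 0.15 -0 -0 -4.17; 5 3.88 -2.78 0.15 -0 -0 -4.17; 5 4.07 -2.49 0.15 -0 -0 -4.17; 5 4.24 -2.19 0.15 -0 -0 -4.17; 5 4.39 -1.88 0.15 -0 -0 -4.17; 5 4.51 -1.55 0.15 -0 -0 -4.17; 5 4.61 -1.22 0.15 -0 -0 -4.17; 5 4.69 -0.88 0.15 -0 -0 -4.17; 5 4.74 -0.54 0.15 -0 -0 -4.17; 5 4.77 -0.19 0.15 -0 -0 -4.17; 5 4.77 0.15 0.15 -0 -0 -4.17; 5 4.74 0.5 0.15 -0 -0 -4.17; 5 4.7 0.84 0.15 -0 -0 -4.17
```

play_rows:
  plan: "5 3.18 -3.55 0.15 0 0 -4.17; 5 3.43 -3.31 0.15 0 0 -4.17; 5 3.66 -3.06 0.15 0 0 -4.17; 5 3.88 -2.78 0.15 0 0 -4.17; 5 4.07 -2.49 0.15 0 0 -4.17; 5 4.24 -2.19 0.15 0 0 -4.17; 5 4.39 -1.88 0.15 0 0 -4.17; 5 4.51 -1.55 0.15 0 0 -4.17; 5 4.61 -1.22 0.15 0 0 -4.17; 5 4.69 -0.88 0.15 0 0 -4.17; 5 4.74 -0.54 0.15 0 0 -4.17; 5 4.77 -0.19 0.15 0 0 -4.17; 5 4.77 0.15 0.15 0 0 -4.17; 5 4.74 0.5 0.15 0 0 -4.17; 5 4.7 0.84 0.15 0 0 -4.17; 5 0 0 0 0 0 0; 5 0 0 0 0 0 0"

```text
t: 2.33
ee_pos: [480.1, 70.9, 199.9]
orientation: [-2.373, -2.058, 0.002]
ft_force: [0.5, 0.3, -0.2]
width: 49.9
```

```bash
python3 -c "
from h import *
o=get_obs();print(o['t'],o['ee_pos'],o['ft_force'],o['width'],np.degrees((R.from_rotvec(o['orientation']).inv()*rot()).as_rotvec()))
show(steps([480.7,71.3,97],rot(),5),5)
S=get_image('scene');save(S['pixels'][100:260,180:340],'s1.png',4)
S=get_image('top');save(S['pixels'][120:260,180:340],'t1.png',4)
"
```

```text
2.325 [480.08778588  70.92619171 199.89395783] [ 0.53218173  0.29252324 -0.1785409 ] 49.889416419697724 [-0.05353306  0.03037703  0.05673514]
5 0.01 0.01 2.06 -0.01 0.01 0.01; 5 0.01 0.01 2.06 -0.01 0.01 0.01; 5 0.01 0.01 2.06 -0.01 0.01 0.01; 5 0.01 0.01 2.06 -0.01 0.01 0.01; 5 0.01 0.01 2.06 -0.01 0.01 0.01
```

View pics/s1.png

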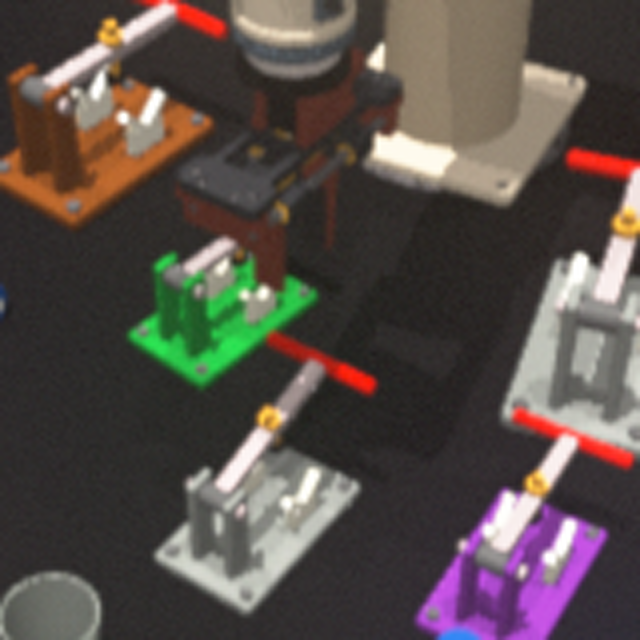

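The gripper hovers above the grey clamp's bar, on its -y half (picture about (290,345)), with the jaws across the bar. Descend and grip.

play_rows:
  plan: "5 0.01 0.01 2.5 0 0 0; 5 0.01 0.01 2.5 0 0 0; 5 0.01 0.01 2.2 0 0 0; 5 0.01 0.01 2 0 0 0; 5 0 0 1.1 0 0 0; 5 0 0 0 0 0 0; 0.9 0 0 0 0 0 0; 0.9 0 0 0 0 0 0; 0.9 0 0 0 0 0 0; 0.9 0 0 0 0 0 0; 0.9 0 0 0 0 0 0; 0.9 0 0 0 0 0 0"

```text
t: 3.92
ee_pos: [481.9, 71.5, 97.4]
orientation: [2.373, 2.057, 0.002]
ft_force: [3.0, -1.0, 0.7]
width: 11.2
```

```bash
python3 -c "
import numpy as np
t=np.linspace(.242,2.03,17)
y=np.diff(-13.5*np.cos(t)).round(2);z=-np.diff(13.5*np.sin(t)).round(2)
print(t.round(2));print('; '.join(f'0.9 0 {a:g} {b:g} 0 0 0' for a,b in zip(y,z)))"
```

```text
[0.24 0.35 0.47 0.58 0.69 0.8  0.91 1.02 1.14 1.25 1.36 1.47 1.58 1.69
 1.81 1.92 2.03]
0.9 0 0.44 -1.44 0 0 0; 0.9 0 0.6 -1.38 0 0 0; 0.9 0 0.75 -1.31 0 0 0; 0.9 0 0.89 -1.22 0 0 0; 0.9 0 1.02 -1.11 0 0 0; 0.9 0 1.14 -0.99 0 0 0; 0.9 0 1.24 -0.85 0 0 0; 0.9 0 1.33 -0.71 0 0 0; 0.9 0 1.4 -0.56 0 0 0; 0.9 0 1.45 -0.4 0 0 0; 0.9 0 1.49 -0.23 0 0 0; 0.9 0 1.51 -0.07 0 0 0; 0.9 0 1.5 0.1 0 0 0; 0.9 0 1.48 0.27 0 0 0; 0.9 0 1.44 0.43 0 0 0; 0.9 0 1.39 0.59 0 0 0
```

play_rows:
  plan: "0.9 0 0.54 -1.44 0 0 0; 0.9 0 0.6 -1.38 0 0 0; 0.9 0 0.75 -1.31 0 0 0; 0.9 0 0 0 0 0 0"

```text
t: 4.42
ee_pos: [499.8, 68.8, 140.0]
orientation: [-2.374, -2.057, 0.001]
ft_force: [-4.8, 1.4, 6.2]
width: 11.3
```

play_rows:
  plan: "0.9 0 0.89 -1.22 0 0 0; 0.9 0 1.02 -1.11 0 0 0; 0.9 0 1.14 -0.99 0 0 0; 0.9 0 1.24 -0.85 0 0 0; 0.9 0 1.33 -0.71 0 0 0; 0.9 0 0 0 0 0 0"

```text
t: 5.18
ee_pos: [555.0, 60.6, 190.0]
orientation: [-2.373, -2.057, 0.002]
ft_force: [-11.5, 0.8, 18.1]
width: 11.0
```

play_rows:
  plan: "0.9 0 1.4 -0.95 0 0 0; 0.9 0 1.45 -0.4 0 0 0; 0.9 0 1.49 -0.23 0 0 0; 0.9 0 1.51 -0.07 0 0 0; 0.9 0 0 0 0 0 0"

```text
t: 5.8
ee_pos: [615.7, 51.9, 205.3]
orientation: [2.372, 2.056, 0.003]
ft_force: [1.3, -3.1, 3.0]
width: 11.0
```

play_rows:
  plan: "0.9 0 1.5 0.1 0 0 0; 0.9 0 1.48 0.27 0 0 0; 0.9 0 1.44 0.43 0 0 0; 0.9 0 1.39 0.59 0 0 0; 0.9 0 0 0 0 0 0"

```text
t: 6.42
ee_pos: [672.3, 43.5, 190.1]
orientation: [2.372, 2.056, 0.002]
ft_force: [3.0, -2.6, -2.0]
width: 11.3
```

play_rows:
  plan: "3 0 0 0 0 0 0; 3 0 0 0 0 0 0; 3 0 0 0 0 0 0; 5 0 0 -2 0 0 0; 5 0 0 -5 0 0 0; 5 0 0 -1 0 0 0; 5 0 0 0 0 0 0"

```text
t: 7.3
ee_pos: [671.4, 44.4, 271.6]
orientation: [2.373, 2.057, 0.003]
ft_force: [-0.5, -0.2, -0.1]
width: 50.0
```

Run:
```python
from h import *
o=get_obs();print(o['t'],o['ee_pos'],o['ft_force'])
T=get_image("top");S=get_image("scene")
def ends(im,b,ws):
    x0,y0,x1,y1=b;H=cv2.cvtColor(im["pixels"],cv2.COLOR_RGB2HSV).astype(int)[y0:y1,x0:x1]
    m=(H[...,0]>100)&(H[...,0]<130)&(H[...,1]>130)&(H[...,2]>60)
    q=np.argwhere(m)[:,::-1].astype(np.float32);_,l,c=cv2.kmeans(q,2,None,(3,30,.1),5,0)
    return c[np.argsort(c[:,0])]+[x0,y0],len(q)
a,n=ends(T,(345,190,395,220),0);b,k=ends(S,(145,160,185,185),0);print(a,n,b,k)
# top: right end=-y ; scene: left end=-y
P=[tri([ray(T,*a[i]),ray(S,*b[1-i])]) for i in(0,1)];print(P)
p,q=P[0][0],P[1][0];print("mid",(p+q)/2,"len",np.linalg.norm(p-q),np.degrees(np.arctan2(*(q-p)[1::-1])))
# lever state and true hinge/bar now
save(S['pixels'][150:270,200:360],'s2.png',4)
print(redends(T,(225,100,290,170)),redends(S,(200,160,290,230)))
```

```text
7.3 [671.35368476  44.4232935  271.60344233] [-0.50896682 -0.19650303 -0.11188834]
[[358.38356113 207.6849308 ]
 [385.29166794 202.76388931]] 145 [[153.14285755 170.3571434 ]
 [175.23809624 178.47619057]] 77
[(array([ 4.61517929e+02, -2.45646185e+02, -2.78680483e-01]), [np.float64(1.6325534366154753), np.float64(1.632553436615496)]), (array([ 477.50320132, -326.8111455 ,   17.78437641]), [np.float64(0.5623687482517581), np.float64(0.5623687482518445)])]
mid [ 469.51056504 -286.22866539    8.75284796] len 84.67321730484791 -78.85830960500226
(264.5, 112.0, (4.0, 3.0), 90.0) (217.65658569335938, 208.70106506347656, (34.8848876953125, 5.694631576538086), 27.64597511291504)
```

View pics/s2.png

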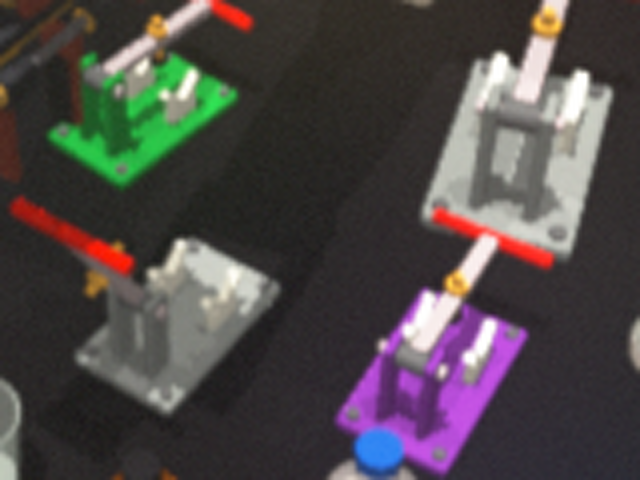

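The lever is back past upright (red bar from (15,205) to (130,262)) and both white saddles are free. Now the cartridge.

```bash
python3 -c "
from h import *
show(steps([469.5,-277.6,110],rot(0,11.1),9),6)"
```

```text
6 -3.86 -1.7 1.77 -0.01 0 -2.14; 6 -3.79 -1.84 1.77 -0.01 0 -2.14; 6 -3.72 -1.98 1.77 -0.01 0 -2.14; 6 -3.64 -2.12 1.77 -0.01 0 -2.14; 6 -3.56 -2.25 1.77 -0.01 0 -2.14; 6 -3.47 -2.39 1.77 -0.01 0 -2.14; 6 -3.38 -2.51 1.77 -0.01 0 -2.14; 6 -3.29 -2.64 1.77 -0.01 0 -2.14; 6 -3.19 -2.76 1.77 -0.01 0 -2.14
```

play_rows:
  plan: "6 -3.86 -1.7 1 0 0 -2.14; 6 -3.79 -1.84 1.5 0 0 -2.14; 6 -3.72 -1.98 1.8 0 0 -2.14; 6 -3.64 -2.12 1.9 0 0 -2.14; 6 -3.56 -2.25 1.9 0 0 -2.14; 6 -3.47 -2.39 2 0 0 -2.14; 6 -3.38 -2.51 2 0 0 -2.14; 6 -3.29 -2.64 2 0 0 -2.14; 6 -3.19 -2.76 2 0 0 -2.14; 6 0 0 0 0 0 0; 6 0 0 0 0 0 0"

```text
t: 8.78
ee_pos: [470.1, -277.1, 108.3]
orientation: [-1.996, -2.424, -0.0]
ft_force: [-0.6, 0.4, -0.4]
width: 59.6
```

```bash
python3 -c "
from h import *
show(steps([469.5,-277.6,60],rot(0,11.1),2),6)
S=get_image('scene');save(S['pixels'][120:210,110:230],'s3.png',5)
"
```

```text
6 -0.02 -0.03 2.42 -0.03 -0.03 -0.03; 6 -0.02 -0.03 2.42 -0.03 -0.03 -0.03
```

View pics/s3.png

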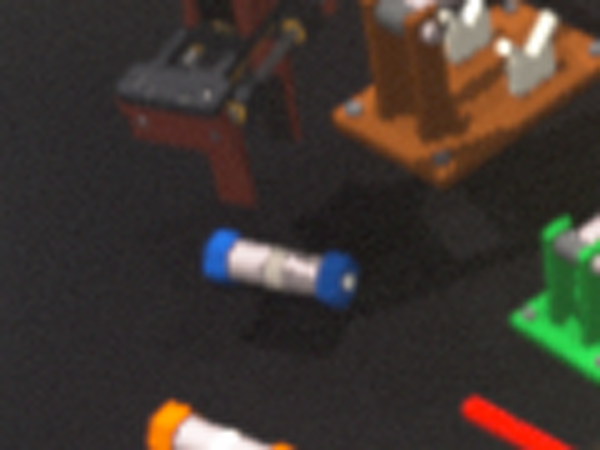

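The cartridge lies under the open jaws; its paper band is at about (273,268) in the crop, i.e. image (164.6,173.6). I'll check that pixel against the planned grasp point.

```bash
python3 -c "
from h import *
S=get_image('scene')
e,d=ray(S,164.6,173.6);print(e+d*(24-e[2])/d[2])
# silhouette midpoint along the axis from the end extremes
H=cv2.cvtColor(S['pixels'],cv2.COLOR_RGB2HSV).astype(int)[160:186,145:186]; w=cloud(S)[160:186,145:186]
a=np.array([np.cos(np.radians(-78.9)),np.sin(np.radians(-78.9)),0]);n=np.array([-a[1],a[0],0])
m=(w[...,2]>12)&(H[...,2]>60);q=w[m]-[469.5,-277.6,0];print(m.sum(),np.percentile(q@a,[1,99]),np.percentile(q@n,[1,50,99]),np.percentile(q[:,2],98))
b=m&(H[...,0]>100)&(H[...,0]<130)&(H[...,1]>130);t=(w[b]-[469.5,-277.6,0])@a;print('inner',np.sort(t[t<0])[-4:],np.sort(t[t>0])[:4])
"
```

```text
[ 478.2973547  -276.39961065   24.        ]
235 [-50.10937741  51.20544474] [-12.5665206    6.54777845  17.10014282] 35.8800832637348
inner [-34.5721195  -33.65544632 -32.15466931 -31.03023552] [36.11600237 36.24748641 36.24875164 37.45737802]
```

play_rows:
  plan: "6 -0.1 0.1 3 0 0 0; 6 0 0 3 0 0 0; 6 0 0 2.5 0 0 0; 6 0 0 1.5 0 0 0; 6 0 0 0.5 0 0 0; 6 0 0 0 0 0 0; 2 0 0 0 0 0 0; 2 0 0 0 0 0 0; 2 0 0 0 0 0 0; 2 0 0 0 0 0 0; 2 0 0 0 0 0 0"

```text
t: 10.25
ee_pos: [471.2, -278.4, 4.1]
orientation: [-1.996, -2.426, 0.0]
ft_force: [-3.2, 0.8, 5.2]
width: 25.0
```

```bash
cat > p.py <<'E'
from h import *
import sys
tilt=28;r=rot(tilt)
def tcp(dz): return O+[0,0,50+dz]+11.9*r.as_matrix()[:,2]
if __name__=="__main__":
    o=get_obs()
    o1=dict(o);o1['ee_pos']=o['ee_pos']+[0,0,150]
    s=steps(tcp(80),r,10,o1);show(s,2)
    print(tcp(80),tcp(0))
E
python3 p.py
```

```text
2 3.44 1.49 0.35 -2.78 -0.47 1.89; 2 3.49 1.36 0.39 -2.78 -0.47 1.89; 2 3.53 1.23 0.42 -2.78 -0.47 1.89; 2 3.58 1.09 0.45 -2.78 -0.47 1.89; 2 3.61 0.95 0.47 -2.78 -0.47 1.89; 2 3.65 0.8 0.48 -2.78 -0.47 1.89; 2 3.67 0.66 0.48 -2.78 -0.47 1.89; 2 3.7 0.51 0.48 -2.78 -0.47 1.89; 2 3.72 0.37 0.47 -2.78 -0.47 1.89; 2 3.73 0.22 0.46 -2.78 -0.47 1.89
[551.52959435  87.80317328 119.49292364] [551.52959435  87.80317328  39.49292364]
```

play_rows:
  plan: "2 0 0 -1 0 0 0; 2 0 0 -4 0 0 0; 2 0 0 -5 0 0 0; 2 0 0 -5 0 0 0; 2 3.44 1.49 0.35 -2.78 -0.47 1.89; 2 3.49 1.36 0.39 -2.78 -0.47 1.89; 2 3.53 1.23 0.42 -2.78 -0.47 1.89; 2 3.58 1.09 0.45 -2.78 -0.47 1.89; 2 3.61 0.95 0.47 -2.78 -0.47 1.89; 2 3.65 0.8 0.48 -2.78 -0.47 1.89; 2 3.67 0.66 0.48 -2.78 -0.47 1.89; 2 3.7 0.51 0.48 -2.78 -0.47 1.89; 2 3.72 0.37 0.47 -2.78 -0.47 1.89; 2 3.73 0.22 0.46 -2.78 -0.47 1.89; 2 0 0 0 0 0 0; 2 0 0 0 0 0 0"

```text
t: 12.25
ee_pos: [544.9, 55.9, 121.3]
orientation: [2.069, 1.84, 0.402]
ft_force: [0.0, 0.9, -2.3]
width: 25.4
```

```bash
python3 -c "
from p import *
o=get_obs();print(o['t'],o['ee_pos'],o['ft_force'],o['width'],np.degrees((R.from_rotvec(o['orientation']).inv()*r).as_rotvec()))
show(steps(tcp(25),r,5),2)
S=get_image('scene');save(S['pixels'][150:260,190:300],'s4.png',5)
"
```

```text
12.25 [544.85940457  55.93335745 121.32447229] [ 0.04858695  0.90117811 -2.29716169] 25.443612474474413 [-2.33648932  0.19855748  1.55672062]
2 0.67 -0.44 1.04 -0.47 0.04 0.31; 2 0.66 -0.45 1.04 -0.47 0.04 0.31; 2 0.66 -0.46 1.03 -0.47 0.04 0.31; 2 0.66 -0.47 1.03 -0.47 0.04 0.31; 2 0.65 -0.49 1.03 -0.47 0.04 0.31
```

View pics/s4.png

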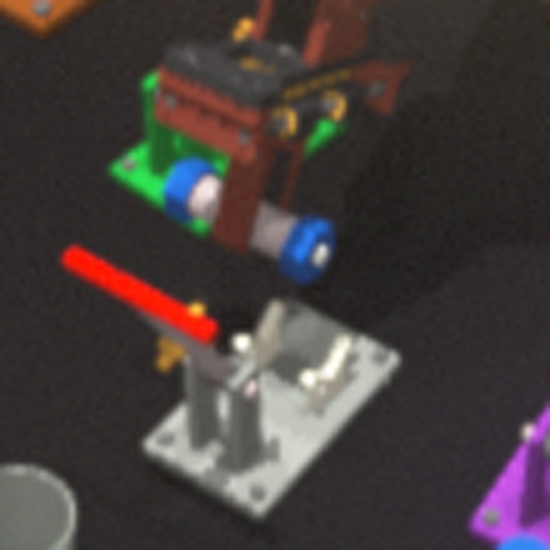

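The cartridge is held level, 32 mm short of the cradle along y because some motion was lost in the rows. Correct sideways first, then descend.

```bash
python3 -c "
from p import *
show(steps(tcp(80),r,4),2)"
```

```text
2 0.82 0.04 0.06 -0.58 0.05 0.38; 2 0.82 0.04 0.06 -0.58 0.05 0.38; 2 0.82 0.03 0.06 -0.58 0.05 0.38; 2 0.82 0.03 0.06 -0.58 0.05 0.38
```

play_rows:
  plan: "2 0.82 0.04 0.06 -0.58 0.05 0.38; 2 0.82 0.04 0.06 -0.58 0.05 0.38; 2 0.82 0.03 0.06 -0.58 0.05 0.38; 2 0.82 0.03 0.06 -0.58 0.05 0.38; 2 0 0 0 0 0 0; 2 0 -0.56 1.06 0 0 0; 2 0 -0.56 1.06 0 0 0; 2 0 -0.56 1.06 0 0 0; 2 0 -0.56 1.06 0 0 0; 2 0 -0.4 0.75 0 0 0; 2 0 0 0 0 0 0; 2 0 0 0 0 0 0"

```text
t: 13.8
ee_pos: [554.9, 89.3, 69.6]
orientation: [2.077, 1.798, 0.436]
ft_force: [0.7, 0.5, -2.5]
width: 25.2
```

```bash
python3 -c "
from p import *
o=get_obs();print(o['t'],o['ee_pos'],tcp(0),o['ft_force'],o['width'],np.degrees((R.from_rotvec(o['orientation']).inv()*r).as_rotvec()))
show(steps(tcp(0),r,1),2)
S=get_image('scene');save(S['pixels'][170:250,205:305],'s5.png',6)
"
```

```text
13.8 [554.93371464  89.29152314  69.59104118] [551.52959435  87.80317328  39.49292364] [ 0.73115872  0.5489484  -2.52822765] 25.245295027947236 [-0.65302727  0.0992752  -0.02252833]
2 -0.19 -1.66 2.53 -0.65 0.1 -0.02
```

View pics/s5.png

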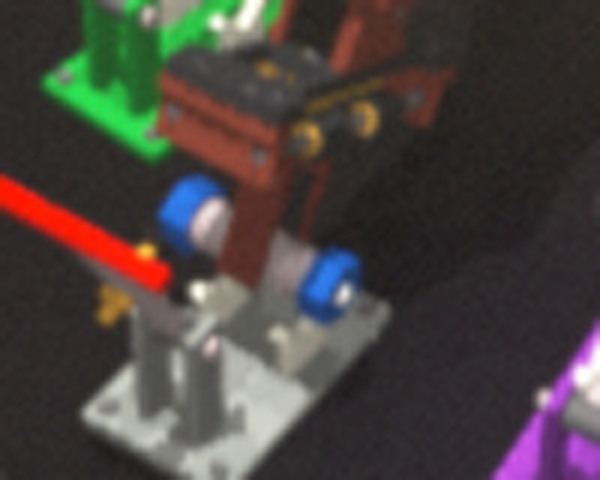

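Grasp and alignment look right: blue ends straddle the two saddles ((200,290) and (290,345)), 30 mm above seat. Correct 3 mm in x and go down, the last bit slowly.

play_rows:
  plan: "2 -0.1 -0.4 0.5 -0.3 0 0; 2 -0.09 -0.5 0.7 -0.3 0 0; 2 0 -0.38 0.62 0 0 0; 2 0 0 0 0 0 0; 2 0 0 0 0 0 0; 2 0 -0.07 0.13 0 0 0; 2 0 -0.07 0.13 0 0 0; 2 0 0 0 0 0 0"

```text
t: 14.85
ee_pos: [557.7, 90.3, 56.9]
orientation: [2.086, 1.804, 0.42]
ft_force: [0.6, -0.3, -1.9]
width: 25.3
```

```bash
python3 -c "
from p import *
o=get_obs();print(o['qpos'].round(3),o['qvel'].round(3),o['joint_torque'].round(1),o['moment'],np.degrees((R.from_rotvec(o['orientation']).inv()*r).as_rotvec()))
print(R.from_rotvec(o['orientation']).as_matrix().round(3))
show(steps(tcp(8),r,1),2)"
```

```text
[ 0.232  0.523  2.14  -1.311  0.175  1.646] [ 0.001 -0.003  0.001 -0.002  0.002  0.   ] [  0.  -46.5 -13.   -0.3   0.1   0. ] [-0.01282997  0.33077515 -0.04017069] [-1.50044788  0.31031211 -0.02533963]
[[ 0.145  0.886  0.441]
 [ 0.989 -0.128 -0.069]
 [-0.005  0.446 -0.895]]
2 -0.33 -0.94 0.58 -1.5 0.31 -0.03
```

Joint 4 sits at its limit: 28° of lean is too near the wrist singularity. I'll use 19° instead, raised a little first, which still clears the lever foot.

```bash
sed -i 's/tilt=28/tilt=19/' p.py; python3 -c "
from p import *
print(tcp(0));show(steps(tcp(25),r,4),2)"
```

```text
[549.83465149  88.04741828  38.74832895]
2 -0.09 -0.09 -0.24 1.87 0.08 -0.01; 2 -0.08 -0.1 -0.23 1.87 0.08 -0.01; 2 -0.08 -0.11 -0.23 1.87 0.08 -0.01; 2 -0.08 -0.11 -0.23 1.87 0.08 -0.01
```

play_rows:
  plan: "2 -0.09 -0.09 -0.24 1.87 0.08 -0.01; 2 -0.08 -0.1 -0.23 1.87 0.08 -0.01; 2 -0.08 -0.11 -0.23 1.87 0.08 -0.01; 2 -0.08 -0.11 -0.23 1.87 0.08 -0.01; 2 0 0 0 0 0 0; 2 0 0 0 0 0 0"

```text
t: 15.6
ee_pos: [549.7, 87.8, 63.4]
orientation: [2.17, 1.879, 0.317]
ft_force: [-0.9, 0.7, -2.2]
width: 25.3
```

```bash
python3 -c "
from p import *
o=get_obs();print(o['qpos'].round(3),np.degrees((R.from_rotvec(o['orientation']).inv()*r).as_rotvec()),o['ee_pos'])
show(steps(tcp(6),r,3),2)"
```

```text
[ 0.199  0.496  2.085 -0.436  0.267  0.748] [ 0.23688341  0.06943237 -0.01037107] [549.73104868  87.81711523  63.36125058]
2 0.01 -0.2 0.59 0.08 0.02 -0; 2 0.01 -0.2 0.59 0.08 0.02 -0; 2 0.01 -0.2 0.59 0.08 0.02 -0
```

play_rows:
  plan: "2 0.01 -0.2 0.59 0.08 0 0; 2 0.01 -0.2 0.59 0.08 0 0; 2 0.01 -0.2 0.59 0 0 0; 2 0 0 0 0 0 0; 2 0 0 0 0 0 0; 2 0 -0.07 0.19 0 0 0; 2 0 0 0 0 0 0"

```text
t: 16.48
ee_pos: [550.1, 88.2, 42.8]
orientation: [2.172, 1.881, 0.315]
ft_force: [-0.5, -0.1, -1.2]
width: 25.6
```

play_rows:
  plan: "2 0 -0.05 0.14 0 0 0; 2 0 0 0 0 0 0; 2 0 0 0 0 0 0"

```text
t: 16.85
ee_pos: [550.1, 88.2, 41.3]
orientation: [2.172, 1.881, 0.315]
ft_force: [0.2, 0.2, -2.8]
width: 25.3
```

play_rows:
  plan: "2 0 -0.05 0.14 0 0 0; 2 0 0 0 0 0 0; 2 0 0 0 0 0 0"

```text
t: 17.23
ee_pos: [550.1, 88.2, 39.8]
orientation: [2.172, 1.881, 0.315]
ft_force: [-0.5, 0.2, -2.3]
width: 25.9
```

play_rows:
  plan: "2 0 -0.03 0.1 0 0 0; 2 0 0 0 0 0 0; 2 0 0 0 0 0 0"

```text
t: 17.6
ee_pos: [550.3, 88.3, 39.2]
orientation: [2.171, 1.88, 0.316]
ft_force: [-2.9, -0.6, 5.8]
width: 25.2
```

play_rows:
  plan: "2 0 -0.03 0.1 0 0 0; 2 0 0 0 0 0 0; 2 0 0 0 0 0 0"

```text
t: 17.98
ee_pos: [550.3, 88.2, 38.9]
orientation: [2.171, 1.88, 0.317]
ft_force: [-8.9, -0.6, 17.9]
width: 25.3
```

Seat contact is felt at the expected height. Ease back and open narrowly.

play_rows:
  plan: "2 0 0.03 -0.1 0 0 0; 2 0 0 0 0 0 0; 3 0 0 0 0 0 0; 3.6 0 0 0 0 0 0; 3.6 0 0 0 0 0 0; 3.6 0 0 0 0 0 0"

```text
t: 18.73
ee_pos: [550.2, 88.2, 38.7]
orientation: [2.172, 1.881, 0.315]
ft_force: [0.3, 0.7, 0.3]
width: 36.2
```

play_rows:
  plan: "3.6 0 0 -0.5 0 0 0; 3.6 0 0 -1 0 0 0; 3.6 0 0 -2 0 0 0; 3.6 0 0 -3 0 0 0; 3.6 0 0 -4 0 0 0; 3.6 0 0 -4 0 0 0; 3.6 0 0 -3 0 0 0; 3.6 0 0 0 0 0 0"

```text
t: 19.73
ee_pos: [494.2, 97.1, 206.9]
orientation: [2.17, 1.879, 0.322]
ft_force: [0.1, 0.5, 0.1]
width: 35.8
```

```bash
python3 -c "
from p import *
o=get_obs();print(o['t'],o['ee_pos'],o['ft_force'])
S=get_image('scene');T=get_image('top');a=cv2.resize(S['pixels'][175:255,205:285],(400,400),interpolation=2);b=cv2.resize(T['pixels'][130:210,225:305],(400,400),interpolation=2)
save(np.hstack([a,b]),'s6.png',1)
s=redends(S,(195,160,260,230));print(s)
"
```

```text
19.725 [494.19167867  97.07592596 206.90195444] [0.05370972 0.5207293  0.09679104]
(217.50000381469727, 208.5, (35.35525131225586, 5.985651969909668), 28.610458374023438)
```

View pics/s6.png

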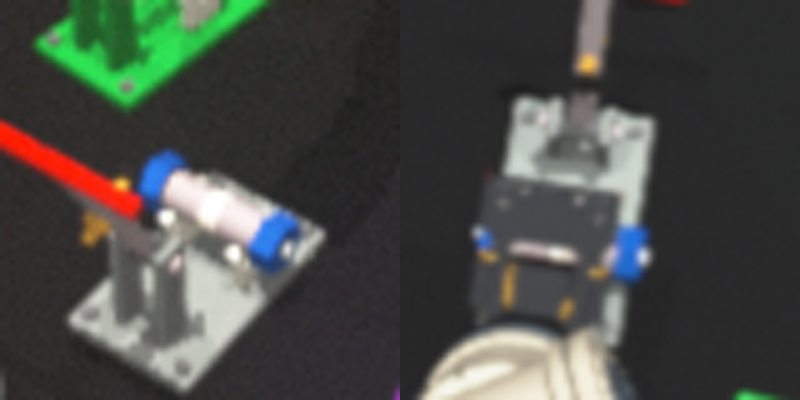

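The cartridge is seated in both saddles with a blue end outside each ((165,175) and (272,238) in the left half). Back to the bar.

```bash
python3 -c "
from p import *
S=get_image('scene')
a=R.from_rotvec(np.array(S['attitude']).ravel()) 
def proj(p):
    c=a.inv().apply(p-np.array(S['eye']));return [S['fx']*c[0]/c[2]+S['cx'],S['fy']*c[1]/c[2]+S['cy']]
for t in(-50,-34,0,34,50): print(t,np.round((np.array(proj(O+EY*t+[0,0,50]))-[205,175])*5,0))
o=get_obs();o1=dict(o);o1['ee_pos']=o['ee_pos']+[0,0,75]
show(steps([672,43.8,275],rot(),6,o1),5)"
```

```text
-50 [151. 177.]
-34 [172. 188.]
0 [216. 212.]
34 [262. 236.]
50 [284. 248.]
5 -0.44 2.89 1.06 3.17 0.01 -0; 5 -0.44 2.94 0.9 3.17 0.01 -0; 5 -0.44 2.99 0.73 3.17 0.01 -0; 5 -0.44 3.02 0.57 3.17 0.01 -0; 5 -0.44 3.05 0.4 3.17 0.01 -0; 5 -0.44 3.07 0.23 3.17 0.01 -0
```

play_rows:
  plan: "5 0 1.22 -3.55 0 0 0; 5 0 1.22 -3.55 0 0 0; 5 -0.44 2.89 1.06 3.17 0 0; 5 -0.44 2.94 0.9 3.17 0 0; 5 -0.44 2.99 0.73 3.17 0 0; 5 -0.44 3.02 0.57 3.17 0 0; 5 -0.44 3.05 0.4 3.17 0 0; 5 -0.44 3.07 0.23 3.17 0 0; 5 0 0 0 0 0 0; 5 0 0 0 0 0 0"

```text
t: 21.12
ee_pos: [671.4, 43.9, 273.7]
orientation: [-2.375, -2.055, 0.004]
ft_force: [-0.7, -0.2, -0.1]
width: 50.0
```

```bash
python3 -c "
from p import *
print(get_obs()['ee_pos']);show(steps([672.3,43.5,188.5],rot(),4),5)"
```

```text
[671.37733818  43.94233472 273.68898544]
5 -0.01 0.03 2.13 -0.03 0.02 -0.01; 5 -0.01 0.03 2.13 -0.03 0.02 -0.01; 5 -0.01 0.03 2.13 -0.03 0.02 -0.01; 5 -0.01 0.03 2.13 -0.03 0.02 -0.01
```

play_rows:
  plan: "5 0 0.03 2.13 0 0 0; 5 0 0.03 2.13 0 0 0; 5 0 0.03 2.13 0 0 0; 5 0 0.03 2.13 0 0 0; 5 0 0 0 0 0 0; 0.9 0 0 0 0 0 0; 0.9 0 0 0 0 0 0; 0.9 0 0 0 0 0 0; 0.9 0 0 0 0 0 0; 0.9 0 0 0 0 0 0; 0.9 0 0 0 0 0 0"

```text
t: 22.5
ee_pos: [673.0, 43.9, 190.7]
orientation: [2.375, 2.056, -0.001]
ft_force: [-5.1, 1.6, 5.0]
width: 10.9
```

```bash
python3 -c "
import numpy as np
t=np.linspace(2.0,.32,16)
y=np.diff(-13.5*np.cos(t)).round(2);z=-np.diff(13.5*np.sin(t)).round(2)
print(t.round(2));print('; '.join(f'0.9 0 {a:g} {b:g} 0 0 0' for a,b in zip(y,z)))"
```

```text
[2.   1.89 1.78 1.66 1.55 1.44 1.33 1.22 1.1  0.99 0.88 0.77 0.66 0.54
 0.43 0.32]
0.9 0 -1.41 -0.55 0 0 0; 0.9 0 -1.46 -0.39 0 0 0; 0.9 0 -1.49 -0.22 0 0 0; 0.9 0 -1.51 -0.06 0 0 0; 0.9 0 -1.51 0.11 0 0 0; 0.9 0 -1.48 0.28 0 0 0; 0.9 0 -1.44 0.44 0 0 0; 0.9 0 -1.39 0.6 0 0 0; 0.9 0 -1.31 0.75 0 0 0; 0.9 0 -1.22 0.9 0 0 0; 0.9 0 -1.11 1.03 0 0 0; 0.9 0 -0.99 1.14 0 0 0; 0.9 0 -0.85 1.25 0 0 0; 0.9 0 -0.71 1.33 0 0 0; 0.9 0 -0.55 1.41 0 0 0
```

play_rows:
  plan: "0.9 0 -1.41 -0.55 0 0 0; 0.9 0 -1.46 -0.39 0 0 0; 0.9 0 -1.49 -0.22 0 0 0; 0.9 0 -1.51 -0.06 0 0 0; 0.9 0 -1.51 0.11 0 0 0; 0.9 0 -1.48 0.28 0 0 0; 0.9 0 0 0 0 0 0"

```text
t: 23.38
ee_pos: [588.2, 56.4, 203.0]
orientation: [2.37, 2.052, 0.01]
ft_force: [-4.0, -1.4, 21.7]
width: 11.0
```

play_rows:
  plan: "0.9 0 -1.44 0.14 0 0 0; 0.9 0 -1.39 0.6 0 0 0; 0.9 0 -1.31 0.75 0 0 0; 0.9 0 -1.22 0.9 0 0 0; 0.9 0 0 0 0 0 0"

```text
t: 24.0
ee_pos: [531.0, 64.7, 176.0]
orientation: [-2.375, -2.056, 0.001]
ft_force: [-9.9, 2.6, 14.1]
width: 11.4
```

play_rows:
  plan: "0.9 0 -1.25 0.86 0 0 0; 0.9 0 -0.99 1.14 0 0 0; 0.9 0 -0.85 1.25 0 0 0; 0.9 0 0 0 0 0 0"

```text
t: 24.5
ee_pos: [500.6, 69.0, 141.9]
orientation: [-2.375, -2.056, 0.002]
ft_force: [-4.0, 4.5, -2.8]
width: 11.0
```

play_rows:
  plan: "0.9 0 -0.6 0.98 0 0 0; 0.9 0 -0.5 1.03 0 0 0; 0.9 0 -0.4 1.08 0 0 0; 0.9 0 0 0 0 0 0; 0.9 0 0 0 0 0 0"

```text
t: 25.12
ee_pos: [485.7, 71.2, 110.9]
orientation: [-2.374, -2.055, 0.003]
ft_force: [-4.6, 5.1, -2.4]
width: 11.2
```

play_rows:
  plan: "0.9 0 -0.1 0.35 0 0 0; 0.9 0 -0.1 0.35 0 0 0; 0.9 0 -0.09 0.35 0 0 0; 0.9 0 0 0 0 0 0; 0.9 0 0 0 0 0 0"

```text
t: 25.75
ee_pos: [482.7, 71.6, 100.7]
orientation: [-2.374, -2.055, 0.003]
ft_force: [-7.5, 4.3, 2.7]
width: 11.5
```

play_rows:
  plan: "0.9 0 -0.07 0.2 0 0 0; 0.9 0 0 0 0 0 0; 0.9 0 0 0 0 0 0"

```text
t: 26.12
ee_pos: [482.2, 71.7, 98.9]
orientation: [-2.374, -2.055, 0.003]
ft_force: [-6.5, 4.0, 4.6]
width: 11.3
```

play_rows:
  plan: "0.9 0 -0.05 0.2 0 0 0; 0.9 0 0 0 0 0 0; 0.9 0 0 0 0 0 0"

```text
t: 26.5
ee_pos: [481.7, 71.7, 96.9]
orientation: [-2.375, -2.055, 0.003]
ft_force: [-6.0, 4.9, 4.6]
width: 11.3
```

play_rows:
  plan: "0.9 0 -0.05 0.2 0 0 0; 0.9 0 0 0 0 0 0; 0.9 0 0 0 0 0 0"

```text
t: 26.88
ee_pos: [481.3, 71.8, 94.9]
orientation: [-2.375, -2.055, 0.003]
ft_force: [-6.2, 5.0, 5.1]
width: 11.1
```

play_rows:
  plan: "0.9 0 -0.04 0.2 0 0 0; 0.9 0 0 0 0 0 0; 0.9 0 0 0 0 0 0"

```text
t: 27.25
ee_pos: [480.8, 71.8, 92.9]
orientation: [-2.375, -2.055, 0.003]
ft_force: [-7.1, 4.9, 3.8]
width: 11.4
```

play_rows:
  plan: "0.9 0 -0.03 0.15 0 0 0; 0.9 0 0 0 0 0 0; 0.9 0 0 0 0 0 0"

```text
t: 27.62
ee_pos: [480.5, 71.9, 91.4]
orientation: [-2.374, -2.055, 0.003]
ft_force: [-6.6, 4.7, 4.1]
width: 11.5
```

play_rows:
  plan: "0.9 0 -0.03 0.15 0 0 0; 0.9 0 0 0 0 0 0; 0.9 0 0 0 0 0 0"

```text
t: 28.0
ee_pos: [480.2, 71.9, 89.9]
orientation: [-2.374, -2.055, 0.003]
ft_force: [-5.7, 4.6, 3.6]
width: 11.4
```

play_rows:
  plan: "0.9 0 -0.02 0.15 0 0 0; 0.9 0 0 0 0 0 0; 0.9 0 0 0 0 0 0"

```text
t: 28.38
ee_pos: [480.0, 72.0, 88.4]
orientation: [-2.374, -2.055, 0.003]
ft_force: [-6.7, 5.1, 4.3]
width: 11.3
```

play_rows:
  plan: "0.9 0 -0.02 0.15 0 0 0; 0.9 0 0 0 0 0 0; 0.9 0 0 0 0 0 0"

```text
t: 28.75
ee_pos: [479.7, 72.0, 86.9]
orientation: [-2.374, -2.055, 0.003]
ft_force: [-7.1, 5.1, 3.8]
width: 11.2
```

play_rows:
  plan: "0.9 0 -0.02 0.15 0 0 0; 0.9 0 0 0 0 0 0; 0.9 0 0 0 0 0 0"

```text
t: 29.12
ee_pos: [479.5, 72.0, 85.4]
orientation: [-2.374, -2.055, 0.003]
ft_force: [-6.6, 5.5, 4.1]
width: 11.3
```

play_rows:
  plan: "0.9 0 -0.02 0.15 0 0 0; 0.9 0 0 0 0 0 0; 0.9 0 0 0 0 0 0"

```text
t: 29.5
ee_pos: [479.2, 72.1, 83.9]
orientation: [-2.374, -2.055, 0.003]
ft_force: [-7.8, 5.7, 3.1]
width: 11.2
```

play_rows:
  plan: "0.9 0 -0.01 0.1 0 0 0; 0.9 0 0 0 0 0 0; 0.9 0 0 0 0 0 0"

```text
t: 29.88
ee_pos: [479.1, 72.1, 82.9]
orientation: [-2.374, -2.055, 0.003]
ft_force: [-8.3, 5.3, 4.0]
width: 11.2
```

play_rows:
  plan: "0.9 0 -0.01 0.1 0 0 0; 0.9 0 0 0 0 0 0; 0.9 0 0 0 0 0 0"

```text
t: 30.25
ee_pos: [479.0, 72.1, 81.9]
orientation: [-2.374, -2.055, 0.003]
ft_force: [-7.7, 5.6, 4.1]
width: 11.2
```

play_rows:
  plan: "0.9 0 -0.01 0.1 0 0 0; 0.9 0 0 0 0 0 0; 0.9 0 0 0 0 0 0"

```text
t: 30.62
ee_pos: [478.9, 72.1, 80.9]
orientation: [-2.374, -2.055, 0.003]
ft_force: [-7.4, 4.2, 3.9]
width: 11.1
```

play_rows:
  plan: "0.9 0 -0.01 0.1 0 0 0; 0.9 0 0 0 0 0 0; 0.9 0 0 0 0 0 0"

```text
t: 31.0
ee_pos: [478.8, 72.1, 79.9]
orientation: [-2.374, -2.055, 0.003]
ft_force: [-6.8, 5.2, 5.1]
width: 11.2
```

play_rows:
  plan: "0.9 0 -0.01 0.1 0 0 0; 0.9 0 0 0 0 0 0; 0.9 0 0 0 0 0 0"

```text
t: 31.38
ee_pos: [478.6, 72.1, 78.9]
orientation: [-2.374, -2.055, 0.003]
ft_force: [-7.3, 6.1, 5.2]
width: 11.3
```

```bash
python3 -c "
from p import *
S=get_image('scene');T=get_image('top');a=cv2.resize(S['pixels'][175:255,205:285],(400,400),interpolation=2);b=cv2.resize(T['pixels'][130:210,225:305],(400,400),interpolation=2)
save(np.hstack([a,b]),'s7.png',1)"
```

```text
(no output)
```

View pics/s7.png

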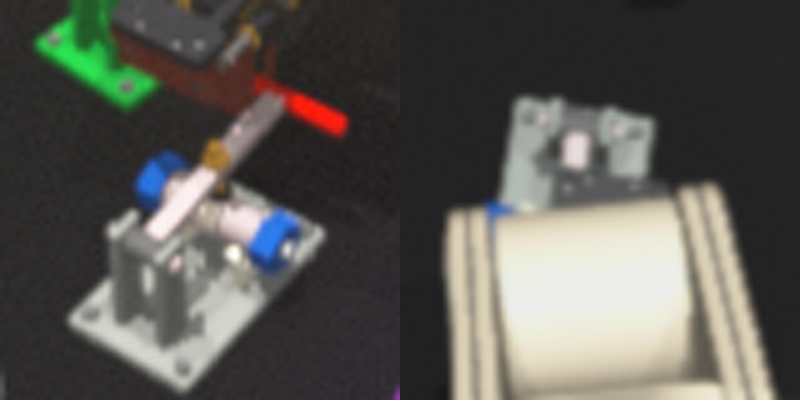

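The lever follows and is nearly level, with the foot close above the tube (around (222,190)). Continue feeling.

play_rows:
  plan: "0.9 0 -0.01 0.1 0 0 0; 0.9 0 0 0 0 0 0; 0.9 0 0 0 0 0 0"

```text
t: 31.85
ee_pos: [478.5, 72.2, 77.9]
orientation: [-2.374, -2.055, 0.003]
ft_force: [-7.0, 6.1, 4.8]
width: 11.4
```

play_rows:
  plan: "0.9 0 -0.01 0.1 0 0 0; 0.9 0 0 0 0 0 0; 0.9 0 0 0 0 0 0"

```text
t: 32.22
ee_pos: [478.4, 72.2, 76.8]
orientation: [-2.374, -2.055, 0.004]
ft_force: [-6.6, 5.4, 4.3]
width: 11.2
```

play_rows:
  plan: "0.9 0 0 0.1 0 0 0; 0.9 0 0 0 0 0 0; 0.9 0 0 0 0 0 0"

```text
t: 32.6
ee_pos: [478.3, 72.2, 75.8]
orientation: [-2.374, -2.055, 0.004]
ft_force: [-7.3, 7.0, 4.7]
width: 11.0
```

play_rows:
  plan: "0.9 0 0 0.1 0 0 0; 0.9 0 0 0 0 0 0; 0.9 0 0 0 0 0 0"

```text
t: 32.98
ee_pos: [478.3, 72.2, 75.0]
orientation: [-2.374, -2.055, 0.004]
ft_force: [-8.0, 7.1, 6.1]
width: 11.3
```

play_rows:
  plan: "0.9 0 0 0.1 0 0 0; 0.9 0 0 0 0 0 0; 0.9 0 0 0 0 0 0"

```text
t: 33.35
ee_pos: [478.2, 72.2, 74.4]
orientation: [-2.374, -2.055, 0.004]
ft_force: [-10.4, 6.2, 11.8]
width: 11.1
```

```bash
python3 -c "
from h import *
S=get_image('scene');w=cloud(S);x0,y0,x1,y1=225,190,268,225
p=w[y0:y1,x0:x1].reshape(-1,3);b=np.c_[(p-O)@EX,(p-O)@EY,p[:,2]]
m=(abs(b[:,1])<6)&(b[:,2]>70)
for lo in range(-70,70,15):
    k=m&(b[:,0]>=lo)&(b[:,0]<lo+15);print(lo,k.sum(),np.percentile(b[k,2],[50,90]).round(1) if k.any() else '')
k=m&(b[:,0]>-40)&(b[:,0]<50);print(np.polyfit(b[k,0],b[k,2],1))
s=redends(S,(245,180,285,205));print(s)"
```

```text
-70 13 [100.2 102.8]
-55 22 [ 99.1 101.6]
-40 21 [ 98.  100.1]
-25 17 [96.2 98.6]
-10 23 [100.9 111. ]
5 42 [ 98.7 168. ]
20 24 [ 93.4 181.6]
35 24 [91. 94.]
50 17 [91.4 93. ]
65 16 [91.9 95. ]
[6.73075702e-02 1.04661784e+02]
(259.9266052246094, 194.57798194885254, (30.650440216064453, 9.769828796386719), 16.699243545532227)
```

Contact is felt at about 0.075 rad (the lever slope agrees), and the force is rising. Add a little more.

play_rows:
  plan: "0.9 0 0.01 0.05 0 0 0; 0.9 0 0 0 0 0 0; 0.9 0 0 0 0 0 0; 0.9 0 0 0 0 0 0"

```text
t: 33.9
ee_pos: [478.2, 72.2, 74.2]
orientation: [-2.374, -2.055, 0.004]
ft_force: [-12.1, 5.0, 17.7]
width: 11.3
```

play_rows:
  plan: "2.5 0 0 0 0 0 0; 4 0 0 0 0 0 0; 4 0 0 0 0 0 0; 4 0 0 0 0 0 0; 4 0 0 -1 0 0 0; 4 0 0 -3 0 0 0; 4 0 0 -5 0 0 0; 4 0 0 -5 0 0 0; 4 0 -5 -2 0 0 0; 4 0 -5 0 0 0 0; 4 -5 0 0 0 0 0; 4 -5 0 0 0 0 0; 4 -5 0 0 0 0 0; 4 -5 0 0 0 0 0; 4 0 0 0 0 0 0; 4 0 0 0 0 0 0"

```text
t: 35.9
ee_pos: [352.8, -111.7, 233.8]
orientation: [2.375, 2.054, 0.001]
ft_force: [-0.2, 0.1, 0.7]
width: 40.0
```

```bash
python3 -c "
from h import *
o=get_obs();print(o['t'],o['ee_pos'],o['ft_force'])
S=get_image('scene');T=get_image('top');a=cv2.resize(S['pixels'][175:255,205:285],(400,400),interpolation=2);b=cv2.resize(T['pixels'][130:210,215:295],(400,400),interpolation=2)
save(np.hstack([a,b]),'s8.png',1)
w=cloud(S)[190:225,225:268].reshape(-1,3);b=np.c_[(w-O)@EX,(w-O)@EY,w[:,2]];m=(abs(b[:,1])<6)&(b[:,2]>70)&(b[:,2]<104)
for lo in(-55,-40,-25,35,50): print(lo,np.median(b[m&(b[:,0]>=lo)&(b[:,0]<lo+15),2]).round(1))"
```

```text
35.9 [ 352.76951851 -111.66646978  233.76713195] [-0.20001528  0.05149837  0.6977759 ]
-55 100.7
-40 98.5
-25 97.4
35 91.0
50 91.0
```

View pics/s8.png

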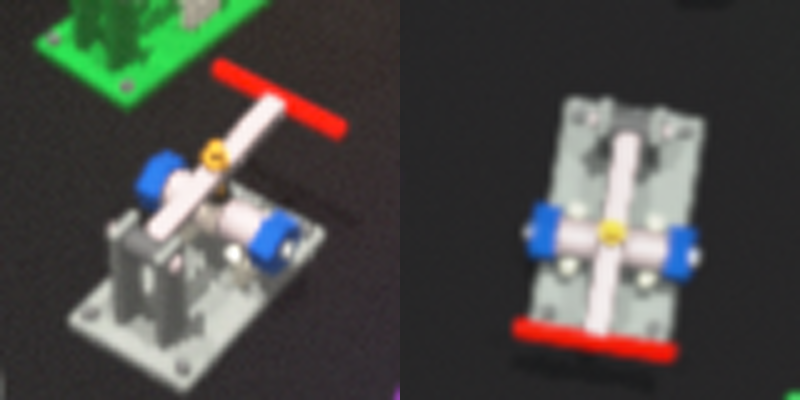

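The top view (right half) shows the cartridge centred under the foot, its blue ends at (543,232) and (682,252) outside the saddle rims. The lever is down and stays there.

```bash
python3 -c "
from workcell import *
print(close_job())"
```

```text
the job is handed in; nothing more can be done
None
```

The cartridge is in the small grey clamp, the lever is down with its foot on the tube, and the job was handed in at about 36 s of the 72 s allowed.

- **Lever back:** I gripped one half of the red bar and swung the lever to about 2.0 rad. It stayed there while I fetched the cartridge.
- **Cartridge seated:** My first lean of the gripper put joint 4 at its limit, so I raised the cartridge and came down at a smaller lean. Touchdown came at the expected height. The last step reached about 18 N upward, higher than I aimed for, and I eased off before letting go.
- **Clamped:** Coming down, I felt the foot touch at about 0.075 rad. I pressed to about 17 N at the bar, square to the lever, within the 10 to 20 N given for a firm clamp, and released.

**Last checks:** With the gripper well clear, the wrist force was near zero. The lever was at the same height as when pressed, within about 1.5 mm of depth noise. The final picture shows one blue end beyond each saddle and the tube centred under the foot.

**Not checked:**
- The clamping force left after release cannot be measured directly; I judged it only by the lever staying put.
- The tube was not inspected for dents beyond that small picture.
- The other things on the bench were not measured again. The arm registered no contact with any of them.

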